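Present the card clip over the lidded vase

ROBOT

A 6-joint arm with a two-finger parallel gripper is mounted at the origin on the work surface. World frame = base frame: x ahead of the robot, y to its left, z up, the work surface at z = 0. Lengths are in m, angles in rad, forces in N, time in s.
With the tool pointing down it reaches from about 0.375 to 0.9 m from the base axis. Payload 3.1 kg.
Tool frame: the origin (TCP) lies at the very end of the fingers, on their centre line; the grasp point (between the pads) lies 19 mm behind it; z points along the fingers, y is the line along which they close (so a half turn about z gives the same grasp; the last joint's range is limited). The gripper opens to 87 mm and grips with 3 to 60 N. Pads are 19 mm wide; open, the fingers measure 117 mm over their backs; the gripper's body (75 mm by 190 mm) begins 51 mm behind the grasp point.
Start: joints at [-1.502, 0.527, 1.433, -0, 1.181, -0.178], TCP at [0.153, -0.606, 0.223] pointing down, gripper open.
Joint ranges: [-3.08, 3.08], [-0.75, 2.2], [0.22, 2.44], [-1.43, 4.57], [0, 2.65], [-2.85, 2.85]. Speed limits (rad/s): [2.79, 2.79, 3.14, 3.14, 3.14, 3.14].

INTERFACE

Orientations are given as a unit quaternion [x, y, z, w].
In Python, from rig import robot gives the robot as it stands. The module is installed in compiled form; this text tells all that it offers.
- The arm moves only by the tool servo_tool, never from a script. Its argument "rows" is one flat list of numbers, 5 for each row, row after row: the closure, from -1 (fully open) to 1 (shut), so that 0 is half open, then the shift along the tool's x, y, z in m, then the turn about the tool's z in degrees. A call has 1 to 5 rows; each row shifts and turns the commanded pose from where the row before left it, along the tool's axes as they then stand; what a row does not reach is not made up. A row lasts 1/12 s, in which the tool goes at most 41.7 mm and 7.16 degrees, less where a joint would pass 70% of its speed; a pose out of reach is approached as far as the arm can. A call with a gripper value outside its range is refused whole. The fingers move at their own pace and stop on an object; "newtons" is the grip in N (left out, the last holds). Time passes only in rows, so rows that do not move let the fingers close. It gives the time, the measured TCP pose, the force, the opening and the grip force at its end, in the units of the state.
- robot.get_obs(): the state, without advancing time (a new reading comes with each control period).
- robot.camera(name): name is "scene" or "top" or "wrist"; returns a dict with "pixels" (400x640x3 uint8, red, green, blue), "intrinsics" (3x3 intrinsics, pixels), "rvec" (rotation vector, rad) and "tvec" (3), from world to camera coordinates, as OpenCV has them; the wrist camera has in their place "mount" (4x4, takes a point from camera to tool coordinates, whose origin is the TCP and whose axes are the flange's). Camera axes: x right, y down, z forward; pixel columns grow to the right and rows downward; lengths in m; the calibration is good to about 2 mm. A picture is of the moment at which its call begins: read the wrist's pose just before it. There is no depth.
- robot.hand_in(): hands the job in; it is judged then, once.
Trained networks look in a picture, given as the dict that the camera call returned (one of the last four; its "shot" number tells which), for a name from the list of things; names that differ only in an ending like _2 or _b are one class to them, and where a whole thing is asked for, a point or a joint stands for the part that bears it (a point fixed in the world has none). Each returns a list of dicts, best first, with "score" (0 to 1); they miss things now and then, are a little off and sometimes report something else, mostly with a low value. They report only what shows in the picture. A call takes as long as a camera call. They do not tell look-alikes from the thing itself.
- robot.spot_in(picture, query): "at" ([x, y, z] in m, in world coordinates, good to about 4 mm: the middle of the surface that is visible of it).
- robot.outline_of(picture, query): "region" (400x640 bool, what is visible of it).
- robot.place_of(picture, query): "at" ([x, y, z] in m, in world coordinates, good to about 4 mm: a listed point, or the origin of a listed thing).
The state is a dict: "time": time; "q": joint angles; "joint_velocities": joint speeds; "joint_torque": joint torques, N m; "position": TCP position; "tool_rot": TCP orientation; "ft_force": force on the tool from outside, world axes, zero at the start; "moment": the same for the moment, N m; "grip_width": finger opening in m; "grip_force": force on a finger pad.
Only numpy, scipy, OpenCV 4.12 (cv2) and the standard library are available. Lean on these libraries where they do the work, as an engineer would, in place of code of your own. Each camera call takes 0.05 s, during which the arm holds its last target. There are 200 camera calls.

TASK

Set the pierced plastic lid on the white vase so that it sits seated and level on the rim, and let go of it. Then draw the card clip (the pick with the rectangular head, not the ball-headed one) out of its wooden stand, carry it over the planted trough, and hold it upright, point down, about a centimetre above the slot in the lid's collar, its blade in line with the slot as if about to go in but touching neither lid nor vase, so that I can tuck the card in. Finish while still holding it there, with the vase and everything else left standing where it was.

Things in the scene. Friction and masses are not known exactly. Their poses are not given: they have to be found in the camera images.
- vase: Loose white ceramic vase, round, 110 mm tall, 90 mm across the belly, 84 mm across the rim, open mouth 74 mm across, wall 5 mm, 0.5 to 1 kg. Origin at the centre of its underside, z up. It stands on one side of the trough, left or right.
- vase_rim (a point): Centre of the vase's mouth, level with the top of the rim, 110 mm above the table.
- lid: Loose white plastic lid, about 90 g, flat on the table beside the stand. From below: round plug 66 mm wide, 8 deep (4 mm play in the vase mouth); round plate 92 wide, 5 thick with dark dots (rests on the rim); rectangular collar 32 tall, 26 (lid x) by 38 (y), gripped across the 26. Slot in the collar top: 10 (x) by 22 (y), 32 deep. Origin: centre of plug underside, z up. Any yaw on the vase is fine.
- lid_seat (a point): Point on the lid's axis level with the underside of its plate, 8 mm above the lid's origin; it coincides with point vase_rim when the lid is seated.
- lid_slot (a point): Centre of the slot's mouth, level with the collar's top, 45 mm above the lid's origin; axes as the lid's, so the slot's long direction is y.
- card_clip: Loose wooden card clip, 123 mm tall, about 50 g, upright in the stand. Flat blade 5 mm thick (x), 16 wide (y), 90 long, narrowed to 8 over the last 8; on it a rectangular head 14 thick (x), 40 wide (y), 33 tall, card groove in its top, beginning 90 mm above the tip; grip across the 14. Origin at the blade's tip (lowest point), z up towards the head.
- stand: Fixed wooden block 60 mm (x) by 150 (y) by 45 tall, across the trough from the vase. Two slots 40 deep, 45 mm either side of its centre along y, hold the clip and the ball-headed pick in either order, tips 5 mm above the table, blades along the stand's y. Origin at the centre of its underside.
- trough: Fixed metal planter trough 300 mm (x) by 100 mm (y) by 100 mm tall, with three round cacti rising to 148 mm above the table, in the middle between vase and stand. Origin at the centre of its underside.
- ball_pick: Loose wooden pick with the same blade as the clip but a ball head 36 mm across centred 105 mm above its tip; total 123 mm. Stands in the stand's other slot; leave it there. Origin at its tip.
- spool: Bystander: loose red plastic spool standing on end, 56 mm across, 40 mm tall, on the robot's side of the vase. Origin at the centre of its underside.
- pot: Bystander: loose terracotta pot, 80 mm across, 70 mm tall, beyond the task area to the left. Origin under its centre.
- mug: Bystander: loose blue mug, 80 mm across, 90 mm tall, far to the right. Origin under its centre.
- spray: Bystander: loose amber bottle, 66 mm across, 170 mm tall, far to the left. Origin under its centre.
- jar: Bystander: loose jar with a metal cap, 66 mm across, 80 mm tall, beyond the task area to the right. Origin under its centre.
Not all that is in view belongs to the job. What is shaped like the stand but red or yellow is not meant.

How it is judged:
By the outcome, as a careful person would: the job done as asked, in the order asked, and still so for the second after the job is handed in, while the arm keeps its last pose, push and grip.
It also fails if it takes over 67 s, if anything falls off the work surface, if the arm or the gripper's body presses on something with over 40 N, if the wrist force passes 120 N, or if a joint passes its speed limit or range.

## Working session

There is one attempt and no reset: what is moved stays moved. The work goes in short steps, Python scripts to look and compute and a tool call to move; the robot and the scene stay as the last step left them, time stands still between calls to the robot, and variables do not carry over. Pictures are saved under pics/ and viewed, at most 10 in all, crops included, and the job is handed in when it is done.

Besides the shell and the picture viewer there is one more tool, called after "Call:" by a JSON object that holds its "fn" and its "kwargs", one argument or row to a line. servo_tool: Moves the arm, as the interface text tells. Its arguments: {"type":"object","properties":{"rows":{"type":"array","items":{"type":"number"}},"newtons":{"type":"number"}},"required":["rows"]}

```bash
mkdir -p pics; cat > h.py <<'E'
from rig import robot
import numpy as np, cv2
from scipy.spatial.transform import Rotation as R
def save(p,n): cv2.imwrite('pics/'+n+'.png',p["pixels"][:,:,::-1])
def cam(name):
    o=robot.get_obs(); p=robot.camera(name)
    if name=='wrist':
        T=np.eye(4);T[:3,:3]=R.from_quat(o['tool_rot']).as_matrix();T[:3,3]=o['position']
        W=T@np.asarray(p['mount']); p['W']=W
    else:
        Rm=cv2.Rodrigues(np.asarray(p['rvec'],float))[0]; W=np.eye(4);W[:3,:3]=Rm.T;W[:3,3]=-Rm.T@np.asarray(p['tvec']).ravel()
        p['W']=W
    return p
def ray(p,uv,z):
    K=np.asarray(p['intrinsics']);uv=np.atleast_2d(uv).astype(float)
    d=np.c_[uv,np.ones(len(uv))]@np.linalg.inv(K).T@p['W'][:3,:3].T
    c=p['W'][:3,3]; return c+d*((z-c[2])/d[:,2])[:,None]
def proj(p,X):
    Y=(np.atleast_2d(X)-p['W'][:3,3])@p['W'][:3,:3]; q=Y@np.asarray(p['intrinsics']).T; return q[:,:2]/q[:,2:]
E
python3 - <<'E'
from h import *
o=robot.get_obs(); print({k:np.round(v,3) for k,v in o.items()})
for n in ['top','scene']:
    p=cam(n); save(p,n+'0'); print(n,np.round(p['W'],3).tolist())
    for q in ['vase','vase_rim','lid','lid_slot','card_clip','stand','trough','ball_pick','spool']:
        print(q,[(np.round(d['at'],3).tolist(),round(d['score'],2)) for d in robot.place_of(p,q)[:3]])
E
```

```text
{'time': np.float64(0.0), 'q': array([-1.502,  0.528,  1.434, -0.   ,  1.181, -0.178]), 'joint_velocities': array([ 0.001, -0.001, -0.001,  0.001, -0.001,  0.   ]), 'joint_torque': array([ 1.0000e-03, -4.4004e+01, -1.7659e+01,  6.3000e-02,  5.8000e-02,
       -0.0000e+00]), 'position': array([ 0.153, -0.605,  0.222]), 'tool_rot': array([ 0.992,  0.123,  0.   , -0.001]), 'ft_force': array([-0.545, -1.121, -0.569]), 'moment': array([-0.   ,  0.035,  0.032]), 'grip_force': np.float64(0.0), 'grip_width': np.float64(0.087)}
top [[0.02, -0.995, 0.098, 0.416], [-1.0, -0.018, 0.018, -0.0], [-0.016, -0.098, -0.995, 1.295], [0.0, 0.0, 0.0, 1.0]]
vase [([0.559, -0.238, -0.002], 0.72), ([0.557, -0.014, 0.003], 0.18)]
vase_rim [([0.562, -0.237, 0.108], 0.98), ([0.579, 0.229, 0.01], 0.17)]
lid [([0.419, 0.256, -0.002], 0.66)]
lid_slot [([0.417, 0.255, 0.043], 0.95)]
card_clip [([0.58, 0.227, 0.006], 0.46)]
stand [([0.576, 0.277, -0.002], 0.93), ([0.299, -0.166, 0.002], 0.7), ([0.426, 0.433, -0.002], 0.68)]
trough [([0.559, -0.012, 0.003], 0.94)]
ball_pick [([0.566, 0.321, 0.005], 0.65), ([0.766, -0.198, 0.002], 0.65)]
spool [([0.426, -0.281, -0.002], 0.89), ([0.578, 0.277, -0.003], 0.25)]
scene [[-0.726, 0.554, -0.407, 0.997], [0.688, 0.571, -0.449, 0.543], [-0.016, -0.606, -0.796, 1.02], [0.0, 0.0, 0.0, 1.0]]
vase [([0.562, -0.241, -0.001], 0.89)]
vase_rim [([0.558, -0.234, 0.109], 0.96), ([0.56, -0.24, -0.002], 0.74)]
lid [([0.414, 0.259, 0.001], 0.71)]
lid_slot [([0.415, 0.257, 0.045], 0.85)]
card_clip [([0.587, -0.492, 0.001], 0.72), ([0.581, 0.23, 0.007], 0.46)]
stand [([0.259, 0.277, 0.001], 0.97), ([0.424, 0.431, -0.002], 0.91), ([0.574, 0.274, 0.001], 0.86)]
trough []
ball_pick [([0.571, 0.324, 0.001], 0.78)]
spool [([0.426, -0.278, -0.001], 0.64)]
```

```bash
ls pics
```

```text
scene0.png
top0.png
```

View pics/top0.png

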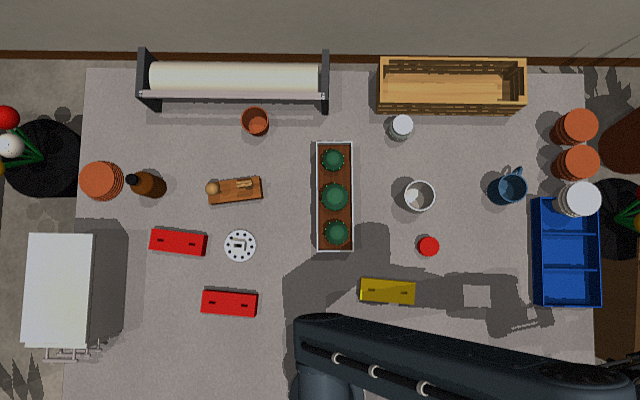

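View pics/scene0.png

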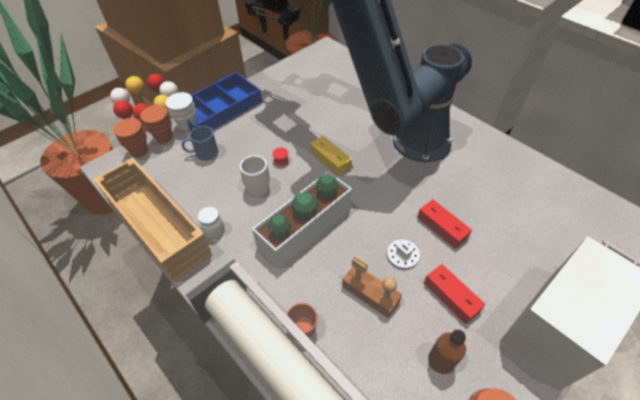

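The top view shows the vase at px (420,195), right of the trough (335,195). The wooden stand is at (235,190), with the ball pick in its left slot (212,188) and the clip in its right slot (245,184). The lid is at (240,245), and the red and yellow blocks are decoys. I'll turn the tool and go over to the lid, passing high above the trough.

Call:
{"fn": "servo_tool", "kwargs": {
  "rows": [-1,0,0,-0.02,-6.9,-1,0,0,-0.02,-6.9,-1,0,0,-0.02,-6.9,-1,0,0,-0.02,-6.9,-1,0,0,-0.02,-6.9]
}}

```text
time: 1.42
position: [0.1527, -0.6059, 0.3235]
tool_rot: [0.91, 0.415, 0.0, -0.0]
ft_force: [-0.4, 0.2, 0.0]
grip_width: 0.087
grip_force: 0.0
```

Call:
{"fn": "servo_tool", "kwargs": {
  "rows": [-1,0,0,0,-6.9,-1,0,0,0,-6.9,-1,0,0,0,-6.9,-1,0,0,0,-6.9,-1,0,0,0,-6.9]
}}

```text
time: 1.83
position: [0.1527, -0.6059, 0.3226]
tool_rot: [0.746, 0.666, -0.0, 0.0]
ft_force: [0.0, -0.2, -0.4]
grip_width: 0.0874
grip_force: 0.0
```

Call:
{"fn": "servo_tool", "kwargs": {
  "rows": [-1,0,0,0,-6.9,-1,0.024,0.024,0,0,-1,0.024,0.024,0,0,-1,0.024,0.024,0,0,-1,0.024,0.024,0,0]
}}

```text
time: 2.25
position: [0.2493, -0.5089, 0.3225]
tool_rot: [0.707, 0.707, 0.0, 0.0]
ft_force: [1.5, 0.2, -0.1]
grip_width: 0.0873
grip_force: 0.0
```

Call:
{"fn": "servo_tool", "kwargs": {
  "rows": [-1,0.034,0.022,0,0,-1,0.034,0.022,0,0,-1,0.034,0.022,0,0,-1,0.034,0.022,0,0,-1,0.034,0.022,0,0]
}}

```text
time: 2.67
position: [0.3592, -0.3381, 0.3228]
tool_rot: [0.707, 0.707, 0.0, 0.0]
ft_force: [0.8, -0.2, 0.0]
grip_width: 0.087
grip_force: 0.0
```

Call:
{"fn": "servo_tool", "kwargs": {
  "rows": [-1,0.034,0.022,0,0,-1,0.034,0.022,0,0,-1,0.034,0.022,0,0,-1,0.034,0.022,0,0,-1,0.038,-0.0025,0,0]
}}

```text
time: 3.08
position: [0.4479, -0.1652, 0.323]
tool_rot: [0.707, 0.708, 0.001, 0.002]
ft_force: [0.6, 0.3, 0.2]
grip_width: 0.0869
grip_force: 0.0
```

Call:
{"fn": "servo_tool", "kwargs": {
  "rows": [-1,0.038,-0.0025,0,0,-1,0.038,-0.0025,0,0,-1,0.038,-0.0025,0,0,-1,0.038,-0.0025,0,0,-1,0.038,-0.0025,0,0]
}}

```text
time: 3.5
position: [0.4308, 0.0259, 0.3228]
tool_rot: [0.707, 0.707, 0.0, 0.0]
ft_force: [0.5, -0.2, 0.2]
grip_width: 0.0871
grip_force: 0.0
```

Call:
{"fn": "servo_tool", "kwargs": {
  "rows": [-1,0.038,-0.0025,0,0,-1,0.038,-0.0025,0,0,-1,0.038,-0.0025,0.01,0,-1,0.038,-0.0025,0.02,0,-1,0.038,-0.0025,0.02,0]
}}

```text
time: 3.92
position: [0.419, 0.2139, 0.2743]
tool_rot: [0.707, 0.707, 0.002, 0.001]
ft_force: [1.1, -0.4, -0.3]
grip_width: 0.0867
grip_force: 0.0
```

```bash
python3 - <<'E'
from h import *
o=robot.get_obs(); print(o['time'],o['position'],o['q'])
p=cam('wrist'); save(p,'w1'); print(np.round(p['mount'],3).tolist(),np.round(p['intrinsics'],1).tolist())
for q in ['lid','lid_slot','stand','card_clip','ball_pick']:
    print(q,[(np.round(d['at'],3).tolist(),round(d['score'],2)) for d in robot.place_of(p,q)[:3]])
E
```

```text
3.9167 [0.41903677 0.21386237 0.27427722] [ 2.33762357e-01  2.49582588e-01  1.74230935e+00 -7.05731717e-05
  1.14609712e+00  2.32804758e-01]
[[0.001, -0.957, -0.29, 0.08], [1.0, 0.001, -0.001, 0.0], [0.001, -0.29, 0.957, -0.163], [0.0, 0.0, 0.0, 1.0]] [[337.5, 0.0, 319.0], [0.0, 337.5, 198.1], [0.0, 0.0, 1.0]]
lid [([0.417, 0.255, 0.002], 0.62)]
lid_slot [([0.416, 0.259, 0.049], 0.61)]
stand [([0.573, 0.271, -0.0], 0.96), ([0.253, 0.279, -0.0], 0.86)]
card_clip [([0.583, 0.232, 0.006], 0.57), ([0.57, 0.317, 0.004], 0.47)]
ball_pick [([0.567, 0.319, 0.001], 0.85), ([0.418, 0.257, -0.0], 0.59)]
```

View pics/w1.png

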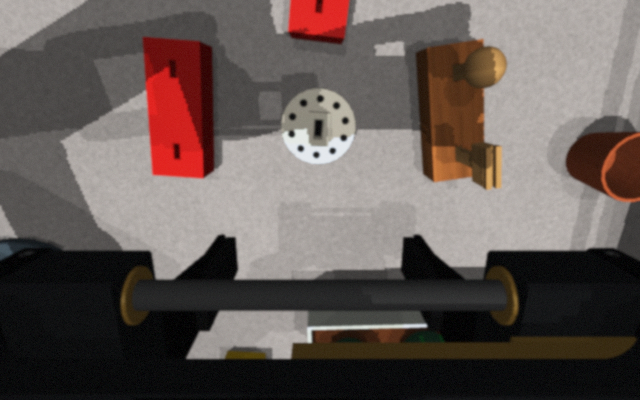

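The wrist view shows the lid at px (320,126), its dark slot at (318,128) running nearly along image-vertical, and the stand with ball (485,67) and clip (488,165). Next I measure the yaws.

```bash
python3 - <<'E'
from h import *
p=cam('wrist'); g=cv2.cvtColor(p['pixels'],cv2.COLOR_RGB2GRAY)
def edges(mask,z,name):
    c,_=cv2.findContours(mask.astype('uint8'),cv2.RETR_EXTERNAL,cv2.CHAIN_APPROX_NONE); c=max(c,key=cv2.contourArea)[:,0]
    X=ray(p,c,z)[:,:2]; r=cv2.minAreaRect((X*1000).astype('float32')); 
    print(name,r,len(c)); return r
print(np.round(g[110:146:2,304:336:2]).tolist())
c=proj(p,[0.417,0.257,0.045]);print(c)
m=np.zeros_like(g,bool); m[112:144,308:330]=(g[112:144,308:330]<70); edges(m,0.045,'slot')
for d in robot.outline_of(p,'stand')[:3]: edges(d['region'],0.03,'stand %.2f'%d['score'])
cv2.imwrite('pics/w1c.png',cv2.resize(np.ascontiguousarray(p['pixels'][30:210,250:530,::-1]),None,fx=2.8,fy=2.8,interpolation=cv2.INTER_CUBIC))
E
```

```text
[[138, 137, 132, 131, 134, 128, 125, 125, 125, 123, 122, 126, 148, 165, 178, 184], [139, 136, 137, 136, 139, 137, 139, 136, 138, 137, 137, 141, 173, 177, 179, 181], [137, 142, 138, 135, 140, 135, 135, 135, 134, 134, 138, 145, 174, 175, 182, 183], [138, 137, 136, 136, 134, 115, 101, 102, 110, 118, 131, 145, 173, 176, 174, 181], [135, 134, 137, 139, 132, 97, 35, 26, 37, 72, 119, 145, 175, 170, 169, 184], [137, 134, 136, 137, 131, 89, 26, 5, 16, 70, 122, 145, 173, 167, 168, 181], [137, 137, 138, 136, 129, 87, 23, 10, 16, 74, 125, 137, 166, 164, 170, 180], [136, 136, 136, 139, 128, 79, 22, 16, 21, 76, 128, 136, 156, 167, 169, 181], [154, 151, 136, 135, 129, 80, 18, 13, 21, 79, 126, 136, 157, 160, 169, 181], [220, 195, 143, 136, 127, 73, 15, 9, 26, 88, 129, 134, 156, 162, 168, 181], [230, 204, 150, 144, 124, 70, 9, 8, 31, 97, 130, 138, 159, 159, 170, 180], [230, 207, 193, 187, 124, 70, 34, 32, 43, 105, 133, 137, 153, 162, 171, 179], [230, 227, 225, 197, 124, 86, 79, 84, 80, 105, 134, 135, 156, 168, 178, 181], [231, 230, 230, 197, 129, 109, 106, 100, 101, 117, 132, 137, 152, 170, 183, 182], [231, 231, 230, 197, 134, 132, 132, 131, 131, 130, 132, 136, 170, 203, 208, 208], [229, 232, 230, 198, 139, 133, 137, 133, 135, 133, 136, 134, 190, 228, 231, 232], [227, 232, 231, 205, 160, 152, 151, 150, 145, 144, 138, 139, 194, 230, 231, 231], [193, 232, 232, 229, 225, 220, 215, 216, 207, 202, 199, 194, 213, 217, 196, 210]]
[[317.00685211 126.89364254]]
slot ((418.1006164550781, 258.9670104980469), (18.189495086669922, 7.994692802429199), 85.34041595458984) 41
stand 0.97 ((257.047119140625, 275.3975524902344), (157.41714477539062, 78.92961883544922), 85.03965759277344) 389
stand 0.92 ((418.77703857421875, 369.64923095703125), (40.51084899902344, 64.38622283935547), 88.57254028320312) 184
stand 0.69 ((575.3945922851562, 272.49224853515625), (76.06719207763672, 157.5926513671875), 8.753595352172852) 444
```

View pics/w1c.png

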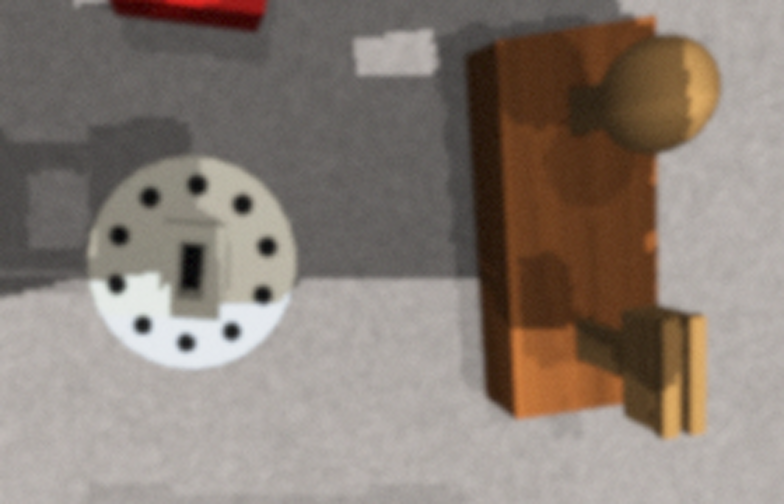

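Call:
{"fn": "servo_tool", "kwargs": {
  "rows": [-1,0.022,-0.001,0.03,0,-1,0.022,-0.001,0.03,0,-1,0,0,0.03,5,-1,0,0,0.03,0,-1,0,0,0.03,0]
}}

```text
time: 4.73
position: [0.4181, 0.2551, 0.1235]
tool_rot: [0.738, 0.675, 0.001, 0.001]
ft_force: [-0.1, 0.3, -0.2]
grip_width: 0.0871
grip_force: 0.0
```

Call:
{"fn": "servo_tool", "kwargs": {
  "rows": [-1,0,0,0.03,0,-1,0,0,0,0]
}}

```text
time: 4.9
position: [0.4145, 0.2534, 0.09]
tool_rot: [0.738, 0.675, -0.004, -0.002]
ft_force: [-0.7, 0.4, -0.6]
grip_width: 0.087
grip_force: 0.0
```

```bash
python3 - <<'E'
from h import *
o=robot.get_obs(); print(o['time'],o['position'],R.from_quat(o['tool_rot']).as_matrix()[:,1])
p=cam('wrist'); save(p,'w2'); g=cv2.cvtColor(p['pixels'],cv2.COLOR_RGB2GRAY)
for q in ['lid','lid_slot']:
    print(q,[(np.round(d['at'],4).tolist(),round(d['score'],2)) for d in robot.place_of(p,q)[:3]])
c=proj(p,[0.417,0.258,0.045])[0];print(c)
x,y=c.astype(int); w=24
m=np.zeros_like(g); m[y-w-8:y+w+8,x-w+4:x+w-4]=(g[y-w-8:y+w+8,x-w+4:x+w-4]<60)
cs,_=cv2.findContours(m,cv2.RETR_EXTERNAL,cv2.CHAIN_APPROX_NONE)
for k in sorted(cs,key=cv2.contourArea)[::-1][:2]:
    print(k[:,0].mean(0),cv2.minAreaRect((ray(p,k[:,0],0.045)[:,:2]*1000).astype('float32')))
E
```

```text
4.9 [0.41451303 0.25342295 0.0899596 ] [ 0.99598923 -0.0890702  -0.00848289]
lid [([0.4158, 0.2562, -0.0001], 0.59)]
lid_slot [([0.42, 0.2562, 0.0481], 0.94)]
[323.03502955 215.54630336]
[324.88888889 208.17777778] ((418.716064453125, 263.0430908203125), (9.585762977600098, 6.522469520568848), 85.1079330444336)
[325.5 245.5] ((416.8348693847656, 236.55319213867188), (0.7342492938041687, 3.3595120906829834), 85.19098663330078)
```

View pics/w2.png

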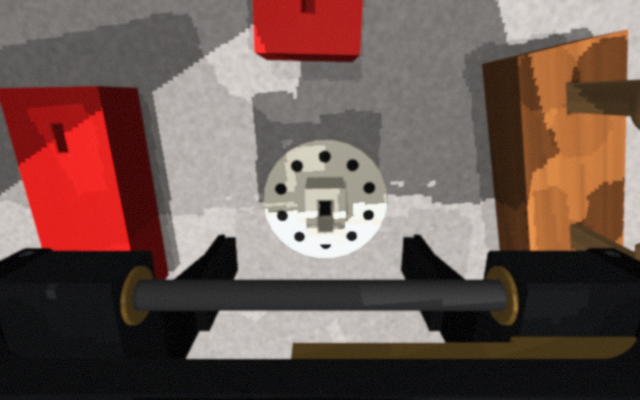

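The lid is centred at px (325,199), with its slot at about (325,213). Now I refine against the settled arm pose.

Call:
{"fn": "servo_tool", "kwargs": {
  "rows": [-1,0,0,0,0,-1,0,0,0,0]
}}

```text
time: 5.22
position: [0.4184, 0.256, 0.0959]
tool_rot: [0.737, 0.676, 0.002, 0.001]
ft_force: [0.4, 0.5, 0.0]
grip_width: 0.0875
grip_force: 0.0
```

```bash
python3 - <<'E'
from h import *
o=robot.get_obs(); print(o['time'],o['position'],R.from_quat(o['tool_rot']).as_matrix()[:,1:].round(4).tolist())
p=cam('wrist')
for d in robot.outline_of(p,'lid')[:1]:
    m=d['region'].astype('uint8'); c,_=cv2.findContours(m,0,1); c=max(c,key=cv2.contourArea)
    print('plate',d['score'],cv2.minEnclosingCircle((ray(p,c[:,0],0.013)[:,:2]*1000).astype('float32')))
for q in ['lid','lid_slot']:
    print(q,[(np.round(d['at'],4).tolist(),round(d['score'],2)) for d in robot.place_of(p,q)[:1]])
x,y=proj(p,[.417,.258,.045])[0].astype(int); print(x,y)
f=p['pixels'][y-50:y+40,x-60:x+60,::-1]
cv2.imwrite('pics/w3.png',cv2.resize(np.ascontiguousarray(f),None,fx=5,fy=5,interpolation=cv2.INTER_CUBIC))
for e in [(.405,.238),(.43,.277)]: pass
E
```

```text
5.2167 [0.41840109 0.25601592 0.09586596] [[0.9962, 0.0043], [-0.087, 0.0015], [0.0042, -1.0]]
plate 0.97 ((418.6047668457031, 257.43646240234375), 46.30887222290039)
lid [([0.4177, 0.2558, -0.0005], 0.94)]
lid_slot [([0.4196, 0.2597, 0.0486], 0.94)]
316 217
```

View pics/w3.png

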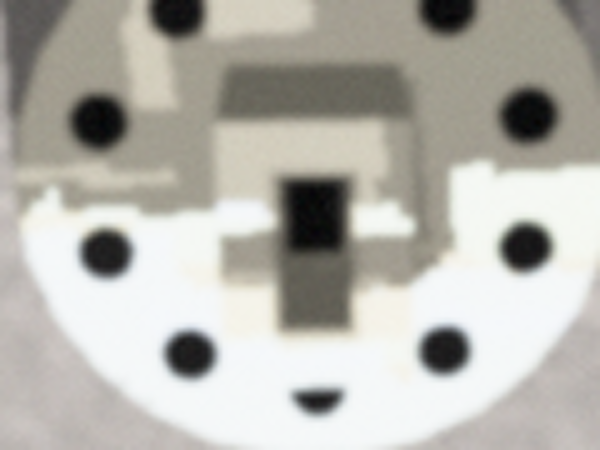

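Call:
{"fn": "servo_tool", "kwargs": {
  "rows": [-1,0.0015,0,0.02,0,-1,0,0,0.02,0,-1,0,0,0.018,0,-1,0,0,0.011,0,-1,0,0,0.004,0]
}}

```text
time: 5.83
position: [0.4161, 0.2571, 0.0196]
tool_rot: [0.737, 0.676, -0.001, -0.0]
ft_force: [0.7, -0.8, 1.1]
grip_width: 0.0874
grip_force: 0.0
```

Call:
{"fn": "servo_tool", "kwargs": {
  "rows": [-1,0,0,0,0,-1,0,0,0,0,-1,0,0,0,0,-1,0,0,0,0]
}}

```text
time: 6.17
position: [0.4175, 0.2575, 0.0217]
tool_rot: [0.737, 0.676, 0.001, 0.0]
ft_force: [-0.3, 0.3, -0.1]
grip_width: 0.0872
grip_force: 0.0
```

Call:
{"fn": "servo_tool", "kwargs": {
  "rows": [-1,0,0.001,0.003,0,0,0,0,0,0,1,0,0,0,0,1,0,0,0,0,1,0,0,0,0],
  "newtons": 20
}}

```text
time: 6.58
position: [0.4179, 0.2572, 0.0179]
tool_rot: [0.737, 0.676, 0.0, 0.0]
ft_force: [0.1, 0.1, 0.6]
grip_width: 0.0677
grip_force: 0.0
```

Call:
{"fn": "servo_tool", "kwargs": {
  "rows": [1,0,0,0,0,1,0,0,0,0,1,0,0,0,0,1,0,0,0,0,1,0,0,0,0]
}}

```text
time: 7.0
position: [0.4179, 0.2572, 0.0178]
tool_rot: [0.737, 0.676, 0.0, -0.0]
ft_force: [-0.2, 0.1, 0.2]
grip_width: 0.0346
grip_force: 0.0
```

Call:
{"fn": "servo_tool", "kwargs": {
  "rows": [1,0,0,0,0,1,0,0,0,0,1,0,0,0,0,1,0,0,0,0,1,0,0,0,0]
}}

```text
time: 7.42
position: [0.4179, 0.2572, 0.0178]
tool_rot: [0.737, 0.676, 0.0, 0.0]
ft_force: [0.0, 0.5, -0.3]
grip_width: 0.0262
grip_force: 20.0
```

Call:
{"fn": "servo_tool", "kwargs": {
  "rows": [1,0,0,-0.01,0,1,0,0,-0.02,0,1,0,0,-0.03,0,1,0,0,-0.035,0,1,0,0,-0.035,0]
}}

```text
time: 7.83
position: [0.4168, 0.2568, 0.1493]
tool_rot: [0.737, 0.676, -0.001, -0.0]
ft_force: [0.9, 0.1, -0.9]
grip_width: 0.0261
grip_force: 20.0
```

Call:
{"fn": "servo_tool", "kwargs": {
  "rows": [1,0,0,-0.035,0,1,0,0,-0.03,0,1,0,0,-0.02,0,1,0,0,0,0]
}}

```text
time: 8.17
position: [0.4202, 0.2582, 0.238]
tool_rot: [0.737, 0.676, 0.005, 0.002]
ft_force: [0.6, 0.6, -1.2]
grip_width: 0.026
grip_force: 20.0
```

```bash
python3 - <<'E'
from h import *
o=robot.get_obs(); print(o['time'],o['position'],o['q'].round(2),o['grip_force'],o['grip_width'],o['ft_force'])
for n in ['scene','top']:
  p=cam(n)
  for q in ['vase_rim','vase','lid_seat','lid']:
    print(n,q,[(np.round(d['at'],4).tolist(),round(d['score'],2)) for d in robot.place_of(p,q)[:2]])
  for d in robot.outline_of(p,'vase')[:1]:
    r=proj(p,[.56,-.237,.11])[0]; print(d['score'],r)
    if n=='top':
      g=cv2.cvtColor(p['pixels'],cv2.COLOR_RGB2GRAY); x,y=r.astype(int); cv2.imwrite('pics/v.png',cv2.resize(np.ascontiguousarray(p['pixels'][y-30:y+30,x-30:x+30,::-1]),None,fx=8,fy=8,interpolation=cv2.INTER_CUBIC)); print(x,y)
    c,_=cv2.findContours(d['region'].astype('uint8'),0,1); c=max(c,key=cv2.contourArea)
    print(c[:,0].min(0),c[:,0].max(0))
E
```

```text
8.1667 [0.42022694 0.25817558 0.23796562] [0.32 0.33 1.74 0.   1.06 0.41] 19.999685590155423 0.026017911250261976 [ 0.62839973  0.58490207 -1.19476644]
scene vase_rim [([0.5605, -0.2334, 0.108], 0.6)]
scene vase [([0.5601, -0.2389, -0.0014], 0.6), ([0.5758, 0.2726, -0.0005], 0.5)]
scene lid_seat [([0.4187, 0.2574, 0.2291], 0.87)]
scene lid [([0.4165, 0.2595, 0.2201], 0.94)]
0.71 [253.46744551 164.63193073]
[240 155] [269 195]
top vase_rim [([0.5587, -0.2371, 0.1083], 0.91)]
top vase [([0.5596, -0.2372, -0.0016], 0.82)]
top lid_seat [([0.4164, 0.2576, 0.2246], 0.72)]
top lid [([0.4194, 0.2596, 0.2133], 0.54)]
0.93 [419.342474   195.50202537]
419 195
[400 180] [435 214]
```

Call:
{"fn": "servo_tool", "kwargs": {
  "rows": [1,-0.018,0.006,0,0,1,-0.0362,0.0121,0,0,1,-0.0362,0.0121,0,0,1,-0.0362,0.0121,0,0,1,-0.0362,0.0121,0,0]
}}

```text
time: 9.18
position: [0.4582, 0.0889, 0.2328]
tool_rot: [0.737, 0.676, 0.0, 0.0]
ft_force: [1.0, -0.4, -0.8]
grip_width: 0.026
grip_force: 20.0
```

Call:
{"fn": "servo_tool", "kwargs": {
  "rows": [1,-0.0362,0.0121,0,0,1,-0.0362,0.0121,0,0,1,-0.0362,0.0121,0,0,1,-0.0362,0.0121,0,0,1,-0.0362,0.0121,0,0]
}}

```text
time: 9.6
position: [0.5027, -0.0972, 0.2327]
tool_rot: [0.737, 0.676, 0.0, -0.0]
ft_force: [-0.1, 0.7, -1.4]
grip_width: 0.0261
grip_force: 20.0
```

Call:
{"fn": "servo_tool", "kwargs": {
  "rows": [1,-0.0362,0.0121,0,0,1,-0.0362,0.0121,0,0,1,-0.0362,0.0121,0,0,1,-0.0362,0.0121,0,0,1,-0.0362,0.0121,0,0]
}}

```text
time: 10.02
position: [0.5473, -0.2827, 0.2324]
tool_rot: [0.737, 0.676, 0.0, -0.0]
ft_force: [1.3, 0.3, -1.4]
grip_width: 0.0259
grip_force: 20.0
```

Call:
{"fn": "servo_tool", "kwargs": {
  "rows": [1,-0.0362,0.0121,0,0,1,-0.018,0.006,0,0,1,0,0,0,0,1,0,0,0,0,1,0,0,0,0]
}}

```text
time: 10.43
position: [0.56, -0.3352, 0.2321]
tool_rot: [0.737, 0.676, 0.0, -0.001]
ft_force: [-0.5, 0.3, -1.0]
grip_width: 0.0257
grip_force: 20.0
```

Call:
{"fn": "servo_tool", "kwargs": {
  "rows": [1,0,0,0,0,1,0,0,0,0]
}}

```text
time: 10.6
position: [0.5605, -0.3347, 0.2329]
tool_rot: [0.737, 0.676, 0.0, -0.0]
ft_force: [-0.2, -0.0, -0.5]
grip_width: 0.0261
grip_force: 20.0
```

```bash
cat > rim.py <<'E'
from h import *
o=robot.get_obs(); print(o['time'],o['position'],R.from_quat(o['tool_rot']).as_matrix()[:,1:].round(4).tolist(),o['grip_width'])
p=cam('wrist')
for q in ['vase_rim','vase','lid_seat','lid','lid_slot']:
    print(q,[(np.round(d['at'],4).tolist(),round(d['score'],2)) for d in robot.place_of(p,q)[:2]])
save(p,'w4')
for d in robot.outline_of(p,'vase')[:1]:
    c,_=cv2.findContours(d['region'].astype('uint8'),0,1); c=max(c,key=cv2.contourArea)[:,0]
    print(d['score'],c.min(0),c.max(0))
E
python3 rim.py
```

```text
10.6 [ 0.56046773 -0.3347217   0.23292115] [[0.9964, -0.0005], [-0.0849, 0.0007], [-0.0005, -1.0]] 0.026103303451816943
vase_rim [([0.5611, -0.2387, 0.1049], 0.92)]
vase [([0.5614, -0.2355, -0.0018], 0.74)]
lid_seat [([0.5633, -0.3341, 0.2225], 0.8), ([0.5579, -0.3332, 0.2634], 0.33)]
lid [([0.561, -0.3365, 0.2165], 0.72)]
lid_slot [([0.5625, -0.3314, 0.2616], 0.56)]
0.85 [258  18] [362 128]
```

View pics/w4.png

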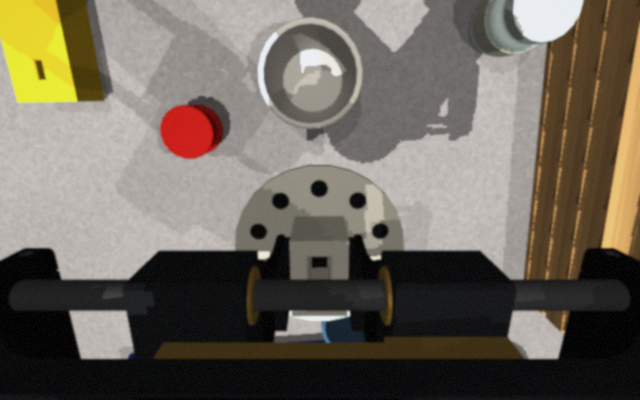

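The vase mouth is at px (310,72), the spool at (190,131), and the held lid is level with its plate centred near column 320. I fit both circles.

```bash
cat > fit.py <<'E'
from h import *
from scipy.optimize import least_squares
p=cam('wrist'); o=robot.get_obs()
def arc(q,sel):
    d=robot.outline_of(p,q)[0]; c,_=cv2.findContours(d['region'].astype('uint8'),0,1); c=max(c,key=cv2.contourArea)[:,0]; return c[sel(c)]
def fit(c,z,r):
    X=ray(p,c,z)[:,:2]; s=least_squares(lambda v:np.hypot(*(X-v).T)-r,X.mean(0),loss='soft_l1',f_scale=.001)
    t=least_squares(lambda v:np.hypot(*(X-v[:2]).T)-v[2],[*X.mean(0),r],loss='soft_l1',f_scale=.001)
    return s.x.round(4),np.sqrt((s.fun**2).mean()).round(4),t.x.round(4)
# vase: points on the far-from-image-centre side show the rim
print('rim upper',fit(arc('vase',lambda c:c[:,1]<70),.110,.042)); print('rim all',fit(arc('vase',lambda c:c[:,1]<200),.110,.042))
# inner mouth ellipse: brightness ring fit
z=o['position'][2]-.018+.013
print('lid',fit(arc('lid',lambda c:c[:,1]<235),z,.046), 'tcp',o['position'])
E
python3 fit.py
```

```text
rim upper (array([ 0.5612, -0.2397]), np.float64(0.0004), array([ 0.5613, -0.2389,  0.0414]))
rim all (array([ 0.5613, -0.2391]), np.float64(0.0006), array([ 0.5613, -0.2391,  0.0415]))
lid (array([ 0.5609, -0.3361]), np.float64(0.0061), array([ 0.561 , -0.3348,  0.045 ])) tcp [ 0.56066777 -0.33622096  0.23291621]
```

Call:
{"fn": "servo_tool", "kwargs": {
  "rows": [1,0.0165,-0.002,0,0,1,0.032,-0.002,0,0,1,0.032,-0.002,0,0,1,0.016,-0.002,0.01,0,1,0,0,0.02,0]
}}

```text
time: 11.57
position: [0.5618, -0.2351, 0.2051]
tool_rot: [0.736, 0.677, 0.001, 0.001]
ft_force: [0.1, -0.9, -0.8]
grip_width: 0.0262
grip_force: 20.0
```

Call:
{"fn": "servo_tool", "kwargs": {
  "rows": [1,0,0,0.025,0,1,0,0,0.02,0,1,0,0,0.015,0,1,0,0,0.005,0,1,0,0,0,0]
}}

```text
time: 11.98
position: [0.5599, -0.2381, 0.1364]
tool_rot: [0.737, 0.676, -0.0, -0.002]
ft_force: [-0.6, 0.4, -0.7]
grip_width: 0.0258
grip_force: 20.0
```

Call:
{"fn": "servo_tool", "kwargs": {
  "rows": [1,0,0,0,0,1,0,0,0,0]
}}

```text
time: 12.15
position: [0.5618, -0.2398, 0.1391]
tool_rot: [0.737, 0.676, 0.0, 0.001]
ft_force: [0.8, -0.4, -0.4]
grip_width: 0.0259
grip_force: 20.0
```

```bash
python3 - <<'E'
from h import *
o=robot.get_obs(); print(o['time'],o['position'],R.from_quat(o['tool_rot']).as_matrix()[:,1:].round(4).tolist(),o['ft_force'])
f=[]
for n in ['scene','top']:
  p=cam(n)
  for q in ['vase_rim','lid_seat']:
    print(n,q,[(np.round(d['at'],4).tolist(),round(d['score'],2)) for d in robot.place_of(p,q)[:2]])
  x,y=proj(p,[.561,-.239,.11])[0].astype(int); f.append(cv2.resize(np.ascontiguousarray(p['pixels'][y-45:y+45,x-45:x+45,::-1]),None,fx=4,fy=4,interpolation=cv2.INTER_CUBIC))
cv2.imwrite('pics/near.png',np.hstack(f))
E
```

```text
12.15 [ 0.56179837 -0.23984912  0.13909152] [[0.9963, 0.0021], [-0.0864, -0.0013], [0.0022, -1.0]] [ 0.82881898 -0.41379684 -0.41199228]
scene vase_rim [([0.5594, -0.2387, 0.1091], 0.68)]
scene lid_seat [([0.5605, -0.2432, 0.1294], 0.61)]
top vase_rim [([0.5615, -0.2422, 0.1319], 0.24)]
top lid_seat [([0.5601, -0.2395, 0.129], 0.59)]
```

View pics/near.png

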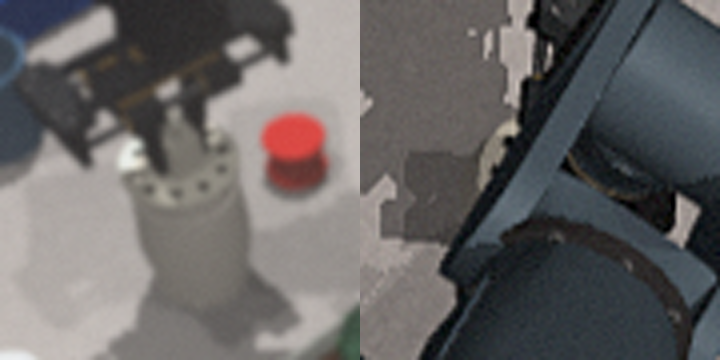

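The lid hovers centred just above the rim: scene crop (180,185), vase below it. Lowering slowly.

Call:
{"fn": "servo_tool", "kwargs": {
  "rows": [1,0,0,0.004,0,1,0,0,0.004,0,1,0,0,0.002,0,1,0,0,0,0,1,0,0,0,0]
}}

```text
time: 12.87
position: [0.5607, -0.2394, 0.1273]
tool_rot: [0.737, 0.676, -0.0, -0.0]
ft_force: [0.0, 0.2, -0.2]
grip_width: 0.0256
grip_force: 20.0
```

Call:
{"fn": "servo_tool", "kwargs": {
  "rows": [1,0,0,0.002,0,1,0,0,0.002,0,1,0,0,0.002,0,1,0,0,0,0,1,0,0,0,0]
}}

```text
time: 13.28
position: [0.5609, -0.2395, 0.1216]
tool_rot: [0.737, 0.676, -0.0, -0.0]
ft_force: [0.9, -0.5, -0.5]
grip_width: 0.0258
grip_force: 20.0
```

Call:
{"fn": "servo_tool", "kwargs": {
  "rows": [1,0,0,0.001,0,1,0,0,0.0008,0,1,0,0,0,0,1,0,0,0,0,1,0,0,0,0]
}}

```text
time: 13.7
position: [0.561, -0.2396, 0.1201]
tool_rot: [0.737, 0.676, 0.0, 0.0]
ft_force: [-0.1, 0.2, -0.2]
grip_width: 0.0257
grip_force: 20.0
```

Call:
{"fn": "servo_tool", "kwargs": {
  "rows": [1,0,0,0.0005,0,1,0,0,0,0,1,0,0,0,0]
}}

```text
time: 13.95
position: [0.5611, -0.2396, 0.1198]
tool_rot: [0.737, 0.676, 0.0, 0.0]
ft_force: [-0.8, 0.3, 1.2]
grip_width: 0.0259
grip_force: 20.0
```

Call:
{"fn": "servo_tool", "kwargs": {
  "rows": [0,0,0,0,0,0,0,0,0,0,0,0,0,0,0,0,0,0,0,0,0,0,0,0,0]
}}

```text
time: 14.37
position: [0.561, -0.2395, 0.1194]
tool_rot: [0.737, 0.676, 0.0, -0.0]
ft_force: [-0.3, 0.1, -0.4]
grip_width: 0.0424
grip_force: 0.0
```

Call:
{"fn": "servo_tool", "kwargs": {
  "rows": [0,0,0,-0.005,0,0,0,0,-0.01,0,0,0,0,-0.02,0,-0.5,0,0,-0.035,0,-0.5,0,0,-0.035,0]
}}

```text
time: 14.78
position: [0.5603, -0.2391, 0.2254]
tool_rot: [0.737, 0.676, -0.0, -0.001]
ft_force: [0.3, -1.3, 0.1]
grip_width: 0.0507
grip_force: 0.0
```

Call:
{"fn": "servo_tool", "kwargs": {
  "rows": [-0.5,0,0,-0.03,0,-0.5,0,0,-0.015,0,-0.5,0,0,0,0,-0.5,0,0,0,0,-0.5,0,0,0,0]
}}

```text
time: 15.2
position: [0.5601, -0.239, 0.2687]
tool_rot: [0.737, 0.676, -0.0, -0.001]
ft_force: [-0.2, -0.5, 0.1]
grip_width: 0.0653
grip_force: 0.0
```

```bash
cat > slot.py <<'E'
from h import *
from scipy.optimize import least_squares
o=robot.get_obs(); print(o['time'],o['position'],o['tool_rot'].round(4),o['q'].round(2))
p=cam('wrist'); g=cv2.cvtColor(p['pixels'],cv2.COLOR_RGB2GRAY)
for q in ['lid_slot','lid_seat','vase_rim']:
    print(q,[(np.round(d['at'],4).tolist(),round(d['score'],2)) for d in robot.place_of(p,q)[:1]])
d=robot.outline_of(p,'lid')[0]; c,_=cv2.findContours(d['region'].astype('uint8'),0,1); c=max(c,key=cv2.contourArea)[:,0]
X=ray(p,c,.115)[:,:2]; s=least_squares(lambda v:np.hypot(*(X-v[:2]).T)-v[2],[*X.mean(0),.046],loss='soft_l1',f_scale=.001); print('plate',s.x,np.std(s.fun))
x,y=proj(p,[.561,-.2395,.147])[0].astype(int); print('crop origin',x-50,y-50)
cv2.imwrite('pics/slot.png',cv2.resize(np.ascontiguousarray(p['pixels'][y-50:y+50,x-50:x+50,::-1]),None,fx=5,fy=5,interpolation=cv2.INTER_CUBIC))
E
python3 slot.py
```

```text
15.2 [ 0.56013637 -0.2390187   0.26865643] [ 7.370e-01  6.759e-01 -3.000e-04 -1.000e-03] [-0.59  0.46  1.42 -0.    1.27 -0.5 ]
lid_slot [([0.5631, -0.2377, 0.1508], 0.63)]
lid_seat [([0.5639, -0.2372, 0.1081], 0.65)]
vase_rim []
plate [ 0.56125525 -0.23919859  0.04496924] 0.00045086496819873775
crop origin 270 141
```

View pics/slot.png

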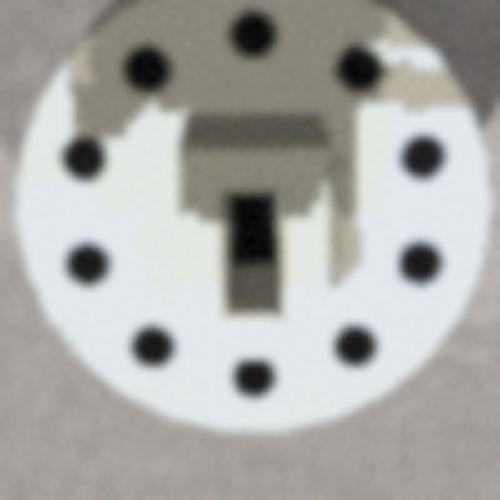

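The slot in the crop is centred at (255,255), in line with the image axis. So the lid is seated, the slot is at about (0.561,-0.240) and its yaw equals the tool's. Now to the clip.

Call:
{"fn": "servo_tool", "kwargs": {
  "rows": [-0.5,0.018,-0.0008,0,0,-0.5,0.0364,-0.0015,0,0,-0.5,0.0364,-0.0015,0,0,-0.5,0.0364,-0.0015,0,0,-0.5,0.0364,-0.0015,0,0]
}}

```text
time: 15.87
position: [0.5679, -0.0746, 0.2687]
tool_rot: [0.737, 0.676, -0.0, -0.001]
ft_force: [0.4, 0.2, 0.4]
grip_width: 0.065
grip_force: 0.0
```

Call:
{"fn": "servo_tool", "kwargs": {
  "rows": [-0.5,0.0364,-0.0015,0,0,-0.5,0.0364,-0.0015,0,0,-0.5,0.0364,-0.0015,0,0,-0.5,0.0364,-0.0015,0,0,-0.5,0.0364,-0.0015,0,0]
}}

```text
time: 16.28
position: [0.5762, 0.1078, 0.2688]
tool_rot: [0.737, 0.676, -0.0, -0.0]
ft_force: [0.4, -0.1, 0.1]
grip_width: 0.0657
grip_force: 0.0
```

Call:
{"fn": "servo_tool", "kwargs": {
  "rows": [-0.5,0.0364,-0.0015,0,0,-0.5,0.018,-0.0008,0,0,-0.5,0,0,0,-6.5,-0.5,0,0,0,-6.5,-0.5,0,0,0,0]
}}

```text
time: 16.7
position: [0.5786, 0.1611, 0.2687]
tool_rot: [0.655, 0.756, -0.001, -0.001]
ft_force: [-0.8, -0.1, 0.0]
grip_width: 0.0652
grip_force: 0.0
```

Call:
{"fn": "servo_tool", "kwargs": {
  "rows": [-0.5,0,0,0,0,-0.5,0,0,0,0,-0.5,0,0,0,0]
}}

```text
time: 16.95
position: [0.579, 0.16, 0.2693]
tool_rot: [0.657, 0.754, -0.0, -0.0]
ft_force: [0.2, -0.4, 0.1]
grip_width: 0.0655
grip_force: 0.0
```

```bash
python3 - <<'E'
from h import *
o=robot.get_obs(); print(o['time'],o['position'],o['tool_rot'].round(4),o['q'].round(2))
p=cam('wrist'); save(p,'clip_full')
for q in ['card_clip','ball_pick','stand']:
    print(q,[(np.round(d['at'],4).tolist(),round(d['score'],2)) for d in robot.place_of(p,q)[:2]])
for d in robot.outline_of(p,'card_clip')[:2]:
    c,_=cv2.findContours(d['region'].astype('uint8'),0,1); c=max(c,key=cv2.contourArea)[:,0]; print(d['score'],c.min(0),c.max(0),cv2.minAreaRect((ray(p,c,.128)[:,:2]*1000).astype('float32')))
x,y=proj(p,[.581,.230,.128])[0].astype(int); x,y=max(x,60),max(y,60); print('crop origin',x-60,y-60)
cv2.imwrite('pics/clip.png',cv2.resize(np.ascontiguousarray(p['pixels'][y-60:y+60,x-60:x+60,::-1]),None,fx=5,fy=5,interpolation=cv2.INTER_CUBIC))
E
```

```text
16.95 [0.5790346  0.15997716 0.26928026] [ 6.567e-01  7.542e-01 -1.000e-04 -2.000e-04] [ 0.08  0.45  1.44  0.    1.26 -0.05]
card_clip [([0.5814, 0.2287, 0.0049], 0.85)]
ball_pick [([0.569, 0.3173, 0.0046], 0.71)]
stand [([0.5746, 0.2697, 0.0002], 0.67)]
0.83 [325  87] [342 132] ((581.8888549804688, 229.1848602294922), (14.38782024383545, 38.23664093017578), 6.568579196929932)
crop origin 272 48
```

View pics/clip.png

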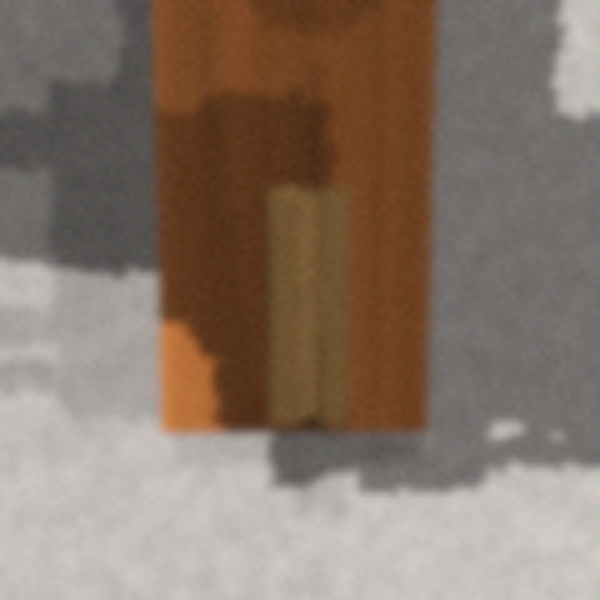

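The clip head is at crop (310,306), its long side in line with the image vertical, so the tool yaw already matches. Moving over it and down.

Call:
{"fn": "servo_tool", "kwargs": {
  "rows": [-0.5,0.02,0.0035,0,0,-0.5,0.03,0.0055,0,0,-0.5,0.018,0.0035,0.01,0,-0.5,0,0,0.025,0,-0.5,0,0,0.03,0]
}}

```text
time: 17.62
position: [0.5837, 0.2312, 0.2062]
tool_rot: [0.655, 0.755, 0.003, 0.002]
ft_force: [1.3, -0.7, 0.1]
grip_width: 0.0651
grip_force: 0.0
```

Call:
{"fn": "servo_tool", "kwargs": {
  "rows": [-0.5,0,0,0.025,0,-0.5,0,0,0.01,0,-0.5,0,0,0,0,-0.5,0,0,0,0,-0.5,0,0,0,0]
}}

```text
time: 18.03
position: [0.5834, 0.2296, 0.1713]
tool_rot: [0.656, 0.755, 0.001, 0.001]
ft_force: [0.2, 0.7, 0.3]
grip_width: 0.065
grip_force: 0.0
```

```bash
python3 - <<'E'
from h import *
o=robot.get_obs(); print(o['time'],o['position'],o['tool_rot'].round(4),o['q'].round(2))
p=cam('wrist')
for q in ['card_clip']:
    print(q,[(np.round(d['at'],4).tolist(),round(d['score'],2)) for d in robot.place_of(p,q)[:2]])
for d in robot.outline_of(p,'card_clip')[:2]:
    c,_=cv2.findContours(d['region'].astype('uint8'),0,1); c=max(c,key=cv2.contourArea)[:,0]; print(d['score'],c.min(0),c.max(0),cv2.minAreaRect((ray(p,c,.128)[:,:2]*1000).astype('float32')))
E
```

```text
18.0333 [0.5833897  0.22960226 0.17125166] [0.6559 0.7548 0.0014 0.0011] [0.2  0.59 1.48 0.   1.07 0.06]
card_clip [([0.5851, 0.2295, 0.0056], 0.94)]
0.71 [306 181] [328 251] ((581.5862426757812, 233.9203338623047), (14.040271759033203, 48.26348114013672), 8.500219345092773)
```

Call:
{"fn": "servo_tool", "kwargs": {
  "rows": [-0.5,0,-0.001,0.02,0,-0.5,0,0,0.025,0,-0.5,0,0,0.02,0,-0.5,0,0,0.008,0,-0.5,0,0,0.004,0]
}}

```text
time: 18.6
position: [0.5805, 0.2292, 0.0918]
tool_rot: [0.656, 0.755, -0.001, -0.0]
ft_force: [0.5, -0.4, -0.2]
grip_width: 0.0654
grip_force: 0.0
```

Call:
{"fn": "servo_tool", "kwargs": {
  "rows": [-0.5,0,0,0,0,-0.5,0,0,0,0,-0.5,0,0,0,0,0,0,0,0,0,0,0,0,0,0]
}}

```text
time: 19.02
position: [0.5815, 0.2295, 0.0935]
tool_rot: [0.656, 0.755, 0.001, 0.001]
ft_force: [0.4, 0.1, 0.5]
grip_width: 0.0584
grip_force: 0.0
```

Call:
{"fn": "servo_tool", "kwargs": {
  "rows": [1,0,0,0.001,0,1,0,0,0,0,1,0,0,0,0,1,0,0,0,0,1,0,0,0,0],
  "newtons": 20
}}

```text
time: 19.43
position: [0.5809, 0.2293, 0.0915]
tool_rot: [0.656, 0.755, -0.0, -0.0]
ft_force: [0.2, -0.3, 0.8]
grip_width: 0.0262
grip_force: 0.0
```

Call:
{"fn": "servo_tool", "kwargs": {
  "rows": [1,0,0,0,0,1,0,0,0,0,1,0,0,0,0,1,0,0,0,0,1,0,0,0,0]
}}

```text
time: 19.85
position: [0.581, 0.2293, 0.0915]
tool_rot: [0.656, 0.755, 0.0, 0.0]
ft_force: [-1.2, 0.4, 0.4]
grip_width: 0.0138
grip_force: 20.0
```

Call:
{"fn": "servo_tool", "kwargs": {
  "rows": [1,0,0,-0.005,0,1,0,0,-0.01,0,1,0,0,-0.012,0,1,0,0,-0.012,0,1,0,0,-0.012,0]
}}

```text
time: 20.27
position: [0.5807, 0.2293, 0.1443]
tool_rot: [0.656, 0.755, -0.0, -0.0]
ft_force: [-0.4, 0.6, 0.1]
grip_width: 0.0139
grip_force: 20.0
```

Call:
{"fn": "servo_tool", "kwargs": {
  "rows": [1,0,0,-0.02,0,1,0,0,-0.03,0,1,0,0,-0.035,0,1,0,0,-0.03,0,1,0,0,-0.02,0]
}}

```text
time: 20.68
position: [0.5816, 0.2296, 0.2827]
tool_rot: [0.656, 0.755, 0.002, 0.002]
ft_force: [0.2, -0.4, -0.1]
grip_width: 0.0138
grip_force: 20.0
```

Call:
{"fn": "servo_tool", "kwargs": {
  "rows": [1,0,0,-0.01,0,1,0,0,0,0,1,0,0,0,0]
}}

```text
time: 20.93
position: [0.5803, 0.2292, 0.2877]
tool_rot: [0.656, 0.755, -0.0, -0.0]
ft_force: [-0.2, -0.3, -2.3]
grip_width: 0.0136
grip_force: 20.0
```

```bash
python3 - <<'E'
from h import *
o=robot.get_obs(); print(o['time'],o['position'],o['tool_rot'].round(4),o['q'].round(2),o['grip_width'],o['ft_force'])
f=[]
for n in ['scene','top']:
  p=cam(n)
  for q in ['card_clip','ball_pick','vase_rim','lid_slot','lid_seat']:
    print(n,q,[(np.round(d['at'],4).tolist(),round(d['score'],2)) for d in robot.place_of(p,q)[:2]])
E
```

```text
20.9333 [0.58025424 0.22923124 0.28766049] [ 6.558e-01  7.550e-01 -1.000e-04 -1.000e-04] [0.2  0.46 1.36 0.   1.32 0.06] 0.013566344169124759 [-0.17640072 -0.27990312 -2.33186893]
scene card_clip [([0.5711, 0.3233, 0.0019], 0.69), ([0.5788, 0.2267, 0.204], 0.67)]
scene ball_pick [([0.5707, 0.322, 0.0028], 0.75)]
scene vase_rim [([0.5577, -0.236, 0.1091], 0.57), ([0.7631, -0.2, 0.0009], 0.22)]
scene lid_slot [([0.5591, -0.2399, 0.1483], 0.75)]
scene lid_seat [([0.5614, -0.2373, 0.1113], 0.86)]
top card_clip [([0.4273, -0.2785, -0.0007], 0.68)]
top ball_pick []
top vase_rim []
top lid_slot [([0.5619, -0.2397, 0.1452], 0.67)]
top lid_seat [([0.5617, -0.2409, 0.1109], 0.74), ([0.5633, -0.242, 0.1456], 0.31)]
```

Call:
{"fn": "servo_tool", "kwargs": {
  "rows": [1,0,0,0,6.5,1,0,0,0,6.5,1,-0.0168,0.0007,0,0,1,-0.0335,0.0015,0,0,1,-0.0335,0.0015,0,0]
}}

```text
time: 21.95
position: [0.5772, 0.1456, 0.2875]
tool_rot: [0.736, 0.677, 0.0, 0.0]
ft_force: [0.6, -0.9, -0.5]
grip_width: 0.0141
grip_force: 20.0
```

Call:
{"fn": "servo_tool", "kwargs": {
  "rows": [1,-0.0335,0.0015,0,0,1,-0.0335,0.0015,0,0,1,-0.0335,0.0015,0,0,1,-0.0335,0.0015,0,0,1,-0.0335,0.0015,0,0]
}}

```text
time: 22.37
position: [0.5701, -0.0236, 0.2877]
tool_rot: [0.737, 0.676, 0.0, 0.0]
ft_force: [1.2, -1.2, -0.5]
grip_width: 0.0136
grip_force: 20.0
```

Call:
{"fn": "servo_tool", "kwargs": {
  "rows": [1,-0.0335,0.0015,0,0,1,-0.0335,0.0015,0,0,1,-0.0335,0.0015,0,0,1,-0.0335,0.0015,0,0,1,-0.0335,0.0015,0,0]
}}

```text
time: 22.78
position: [0.5631, -0.1912, 0.2878]
tool_rot: [0.737, 0.676, 0.0, 0.0]
ft_force: [1.0, 0.2, -0.7]
grip_width: 0.0137
grip_force: 20.0
```

Call:
{"fn": "servo_tool", "kwargs": {
  "rows": [1,-0.0335,0.0015,0,0,1,-0.0168,0.0007,0,0,1,0,0,0,0,1,0,0,0,0,1,0,0,0,0]
}}

```text
time: 23.2
position: [0.561, -0.2385, 0.2873]
tool_rot: [0.737, 0.676, 0.0, -0.001]
ft_force: [0.5, 0.5, 0.2]
grip_width: 0.014
grip_force: 20.0
```

Call:
{"fn": "servo_tool", "kwargs": {
  "rows": [1,0,0,0,0,1,0,0,0,0,1,0,0,0,0]
}}

```text
time: 23.45
position: [0.5614, -0.2384, 0.2877]
tool_rot: [0.736, 0.677, 0.0, -0.0]
ft_force: [0.4, -0.1, -0.3]
grip_width: 0.0138
grip_force: 20.0
```

```bash
cat > fin.py <<'E'
from h import *
import sys
o=robot.get_obs(); print(o['time'],o['position'],o['tool_rot'].round(4),o['ft_force'].round(1))
for n in ['wrist','scene','top']:
  p=cam(n); save(p,sys.argv[1]+n)
  for q in ['card_clip','lid_slot','lid_seat','vase']:
    print(n,q,[(np.round(d['at'],4).tolist(),round(d['score'],2)) for d in robot.place_of(p,q)[:2]])
E
python3 fin.py f1
```

```text
23.45 [ 0.56138618 -0.2384396   0.2876714 ] [ 7.364e-01  6.765e-01  1.000e-04 -0.000e+00] [ 0.4 -0.1 -0.3]
wrist card_clip [([0.5616, -0.2389, 0.2022], 0.84), ([0.4242, -0.2807, 0.0007], 0.68)]
wrist lid_slot [([0.5603, -0.2402, 0.1495], 0.83)]
wrist lid_seat [([0.5637, -0.2381, 0.1122], 0.95)]
wrist vase []
scene card_clip [([0.5633, -0.2411, 0.2034], 0.64), ([0.7721, 0.2162, -0.0015], 0.45)]
scene lid_slot [([0.5577, -0.2401, 0.1453], 0.6)]
scene lid_seat [([0.5577, -0.2393, 0.1118], 0.62)]
scene vase [([0.5621, -0.2404, 0.0018], 0.84)]
top card_clip []
top lid_slot [([0.561, -0.2406, 0.1464], 0.74)]
top lid_seat [([0.5602, -0.2422, 0.1145], 0.57), ([0.5622, -0.2375, 0.1], 0.17)]
top vase [([0.56, -0.2344, -0.0008], 0.37)]
```

View pics/f1wrist.png

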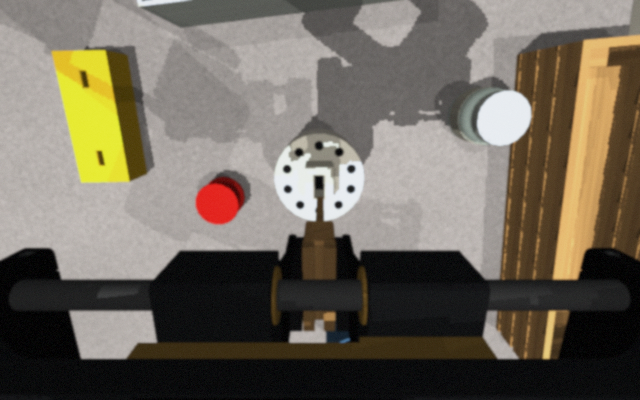

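The clip hangs upright in the fingers with its blade pointing at the slot (px 319,183), and the lid is flat on the vase. Lowering about 44 mm.

Call:
{"fn": "servo_tool", "kwargs": {
  "rows": [1,-0.0013,0,0.01,0,1,0,0,0.014,0,1,0,0,0.012,0,1,0,0,0.006,0,1,0,0,0.002,0]
}}

```text
time: 24.62
position: [0.5601, -0.2407, 0.2415]
tool_rot: [0.737, 0.676, -0.0, -0.002]
ft_force: [-0.7, 0.5, -0.4]
grip_width: 0.0136
grip_force: 20.0
```

Call:
{"fn": "servo_tool", "kwargs": {
  "rows": [1,0,0,0,0,1,0,0,0,0,1,0,0,0,0,1,0,0,0,0,1,0,0,0,0]
}}

```text
time: 25.03
position: [0.5613, -0.2413, 0.2442]
tool_rot: [0.737, 0.676, 0.0, 0.001]
ft_force: [0.4, 0.5, -0.3]
grip_width: 0.014
grip_force: 20.0
```

```bash
cat >> fin.py <<'E'
a=[]
for n,X in [('wrist',[.561,-.239,.15]),('scene',[.561,-.239,.15])]:
  p=cam(n); x,y=proj(p,X)[0].astype(int); a.append(cv2.resize(np.ascontiguousarray(p['pixels'][y-40:y+40,x-40:x+40,::-1]),None,fx=5,fy=5,interpolation=cv2.INTER_CUBIC))
cv2.imwrite('pics/f2crop.png',np.hstack(a))
E
python3 fin.py f2
```

```text
25.0333 [ 0.56133708 -0.24129075  0.24415803] [7.370e-01 6.759e-01 1.000e-04 6.000e-04] [ 0.4  0.5 -0.3]
wrist card_clip [([0.5619, -0.2405, 0.1612], 0.62)]
wrist lid_slot [([0.5597, -0.2371, 0.149], 0.94)]
wrist lid_seat [([0.5635, -0.2375, 0.1088], 0.57)]
wrist vase []
scene card_clip [([0.5635, -0.2426, 0.1554], 0.72), ([0.5579, -0.2391, 0.1062], 0.6)]
scene lid_slot [([0.5565, -0.24, 0.1467], 0.84)]
scene lid_seat [([0.56, -0.2374, 0.1117], 0.55), ([0.5864, -0.4946, 0.0034], 0.52)]
scene vase [([0.5646, -0.2395, -0.001], 0.78)]
top card_clip []
top lid_slot [([0.5638, -0.2411, 0.1449], 0.78)]
top lid_seat [([0.5607, -0.2392, 0.1129], 0.79), ([0.5903, -0.4949, -0.0015], 0.49)]
top vase [([0.5599, -0.2369, 0.0004], 0.44)]
```

View pics/f2crop.png

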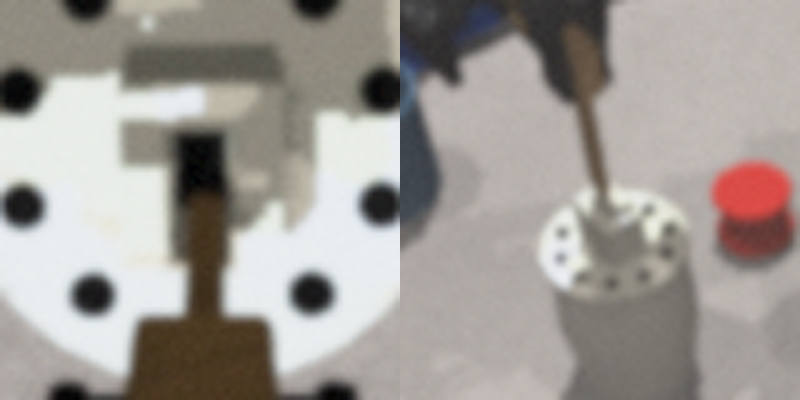

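Call:
{"fn": "servo_tool", "kwargs": {
  "rows": [1,0.0004,-0.0005,0,0,1,0,0,0,0,1,0,0,0,0,1,0,0,0,0,1,0,0,0,0]
}}

```text
time: 26.3
position: [0.5606, -0.2407, 0.2435]
tool_rot: [0.737, 0.676, 0.0, 0.0]
ft_force: [0.1, -0.2, -0.5]
grip_width: 0.0136
grip_force: 20.0
```

Call:
{"fn": "servo_tool", "kwargs": {
  "rows": [1,0,0,0,0,1,0,0,0,0,1,0,0,0,0,1,0,0,0,0,1,0,0,0,0]
}}

```text
time: 26.72
position: [0.5606, -0.2407, 0.2435]
tool_rot: [0.737, 0.676, 0.0, -0.0]
ft_force: [0.4, 0.0, 0.1]
grip_width: 0.0135
grip_force: 20.0
```

Call:
{"fn": "servo_tool", "kwargs": {
  "rows": [1,0,0,0,0,1,0,0,0,0,1,0,0,0,0,1,0,0,0,0,1,0,0,0,0]
}}

```text
time: 27.13
position: [0.5606, -0.2407, 0.2435]
tool_rot: [0.737, 0.676, 0.0, 0.0]
ft_force: [-1.1, 0.5, -0.0]
grip_width: 0.0141
grip_force: 20.0
```

Call:
{"fn": "servo_tool", "kwargs": {
  "rows": [1,0.0008,0.0002,0,0,1,0,0,0,0,1,0,0,0,0,1,0,0,0,0,1,0,0,0,0]
}}

```text
time: 27.55
position: [0.5609, -0.2399, 0.2435]
tool_rot: [0.737, 0.676, 0.0, -0.0]
ft_force: [-0.4, 0.6, -0.7]
grip_width: 0.0135
grip_force: 20.0
```

Call:
{"fn": "servo_tool", "kwargs": {
  "rows": [1,0,0,0,0,1,0,0,0,0,1,0,0,0,0,1,0,0,0,0,1,0,0,0,0]
}}

```text
time: 27.97
position: [0.5608, -0.2399, 0.2435]
tool_rot: [0.737, 0.676, -0.0, -0.0]
ft_force: [-1.1, -1.3, -0.5]
grip_width: 0.0137
grip_force: 20.0
```

```bash
python3 -c "
from rig import robot
o=robot.get_obs(); print(o['time'],o['position'],o['grip_force']); print(robot.hand_in())"
```

```text
27.9667 [ 0.56083851 -0.23987437  0.2434932 ] 20.009287416933148
the job is handed in; nothing more can be done
None
```

Handed in at 28 s: by my measurements the lid is seated level on the vase and the clip is held upright, in line with the slot and about 1 cm above it, though no verdict came back and I viewed 12 pictures, two over the limit of 10.

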